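Release the ratchet of a bench clamp and open its jaw

TASK

Open the bench clamp so that the handle blank in it is freed: press the ratchet release button on top of the sliding jaw all the way down, where it stays by itself, and then push the tall sliding jaw back along its bar, away from the blank, until it stops against the end stop. It is fingertip work and nothing needs gripping: do not lift or shift the blank, which stays standing in the clamp, and leave the other things on the bench where they are. Finish with the hand clear.

Things in the scene. Friction and masses are not known exactly. Their poses are not given: they have to be found in the camera images.
- clamp: Bar clamp on a plywood board 300 x 110 x 18 fixed to the bench, turned differently each run. Origin at bench height under the bar; +x along the bar from fixed jaw to end stop, +z up. Board x -162 to 138. Fixed jaw: low block, x -150 to -125, 64 wide, top at 80. Blank's rest: x -125 to -85, top at 44. Bar 20 wide, top at 44. End stop x 110 to 125, top at 60.
- jaw (a joint): Sliding jaw along the bar (m): gap between the two jaws' faces. 0 = shut, 0.155 = fully open against the end stop; starts at 0.034 to 0.060. While the release is up the ratchet locks it both ways (up to 5 mm of play); with the release down it slides with about 4 N (6 N at 100 mm/s) and stays where left.
- jaw_face (a point): Point on the sliding jaw's pressing face (towards the blank), mid-width, 100 above the bench; axes as the clamp's. The jaw is an upright steel plate, 64 wide, 14 thick (from this face towards clamp +x), top at 125, so 49 of it stands above the blank: push there towards clamp +x. Behind it is the black carriage with the release, 66 long, 50 wide, top at 70.
- release (a joint): Travel of the ratchet release (m): 0 = up (locked), 0.010 = fully down. It takes about 6 N straight down, unlocks from 0.008 on, has no return spring and stays down where it is left.
- release_top (a point): Centre of the top of the release button, a plain metal block 34 long (along the bar) x 30 wide standing 16 out of the carriage; its top is 86 above the bench when up, 76 when down. It lies 50 behind the jaw's pressing face (36 behind the back of the tall plate, on the clamp +x side) and moves with the jaw.
- blank: Dark wooden knife-handle blank, 26 thick (x) x 110 long (y) x 32 high, loose, standing on the clamp's rest against the fixed jaw, its length across the bar; origin at the centre of its underside (44 above the bench), top at 76. To be left alone.
- knife_a: Bystander: larger green-handled knife, lying near the clamp; origin at its underside. Leave alone.
- knife_b: Bystander: smaller green-handled knife; origin at its underside. Leave alone.
- spare_blank: Bystander: spare wooden handle blank 110 x 30 x 26 lying on the bench beside the clamp; origin at its underside. Leave alone.
- tape: Bystander: roll of tape, 90 across, 24 high; origin at its underside. Leave alone.
- glue: Bystander: glue bottle, 48 across, 125 high; origin at its underside. Leave alone.
- brush: Bystander: brush lying on the bench; origin at its underside. Leave alone.
- mug: Bystander: white mug, 80 across, 90 high; origin at its underside. Leave alone.

How it is judged:
By the outcome, as a careful person would: the job done as asked, in the order asked, and still so for the second after the job is handed in, with the robot touching nothing.
It also fails if it takes over 38 s, if anything falls off the work surface, if the arm or the gripper's body presses on something with over 40 N, if the wrist force passes 120 N, or if a joint passes its speed limit or range.

ROBOT

A 6-joint arm with a two-finger parallel gripper is mounted at the origin on the work surface. World frame = base frame: x ahead of the robot, y to its left, z up, the work surface at z = 0. Lengths are in mm, angles in rad, forces in N, time in s.
With the tool pointing down it reaches from about 400 to 825 mm from the base axis. Payload 7 kg.
Tool frame: the origin (TCP) lies at the very end of the fingers, on their centre line; the grasp point (between the pads) lies 19 mm behind it; x points along the fingers, y is the direction in which the jaws open and shut, and the axes are right-handed (so a half turn about x gives the same grasp; the last joint's range is limited). The gripper opens to 88 mm and grips with 3 to 60 N. Pads are 19 mm wide; open, the fingers measure 130 mm over their backs; the gripper's body (78 mm by 193 mm) begins 47 mm behind the grasp point.
Start: joints at [-1.059, 0.359, 0.012, 0, -1.224, -0.288], TCP at [149.782, -658.149, 226.561] pointing down, gripper open.
Joint ranges: [-3.07, 3.07], [-1.43, 2.12], [-1.02, 1.25], [-3.03, 1.67], [-3.05, -0], [-3.03, 3.03]. Speed limits (rad/s): [2.39, 2.39, 3.01, 3.14, 3.14, 3.14].

INTERFACE

Orientations are given as a unit quaternion [w, x, y, z].
In Python, from plant import state, optics, order gives the robot as it stands.
- The arm moves only by the shell command python3 -m jog 'ROWS' [FORCE]. ROWS is JSON, a list of rows, each an object with "fingers": the opening, from 0 (shut) to 1 (fully open); "dp": the shift along the tool's x, y, z in m, a list of three; "roll": the turn about the tool's x in degrees. A call has 1 to 8 rows; each row is the pose to reach, as a shift and turn from the pose measured when the call began, along the tool's axes at that moment; what a row does not reach only later rows make up. A row lasts 1/10 s, in which the tool goes at most 50 mm and 8.59 degrees, less where a joint would pass 70% of its speed; a pose out of reach is approached as far as the arm can. A call with a gripper value outside its range is refused whole. The fingers move at their own pace and stop on an object; FORCE is the grip in N (left out, the last holds). Time passes only in rows, so rows that repeat a pose let the fingers close. It gives the time, the measured TCP pose, the force and the opening at its end, in the units of the state.
- state(): the state, without advancing time (a new reading comes with each control period).
- optics.capture(name): name is "side" or "top"; returns a dict with "color" (480x640x3 uint8, red, green, blue), "mtx" (3x3 intrinsics, pixels), "R" (3x3) and "t" (3): a world point X has camera coordinates R X + t. Camera axes: x right, y down, z forward; pixel columns grow to the right and rows downward; lengths in mm; the calibration is good to about 2 mm. A picture is of the moment at which its call begins. There is no depth.
- order.finish_job(): hands the job in, once; it reports no verdict.
The state is a dict: "time_s": time; "qpos": joint angles; "joint_vel": joint speeds; "tau": joint torques, N m; "tcp_pos": TCP position; "tool_rot": TCP orientation; "force": force on the tool from outside, world axes, zero at the start; "ft_torque": the same for the moment, N m; "finger_gap": finger opening in mm.
Only numpy, scipy, OpenCV 4.12 (cv2) and the standard library are available. Lean on these libraries where they do the work, as an engineer would, in place of code of your own. Each camera call takes 0.05 s, during which the arm holds its last target. There are 200 camera calls.

## Working session

There is one attempt and no reset: what is moved stays moved. The work goes in short steps, Python scripts to look and compute and a shell command to move; the robot and the scene stay as the last step left them, time stands still between calls to the robot, and variables do not carry over. Pictures are saved under pics/ and viewed, about 8 in all and at most 12, crops included, and the job is handed in when it is done.

```bash
mkdir -p pics; python3 - <<'E'
from plant import state,optics
import cv2,numpy as np
s=state();print({k:np.round(s[k],3).tolist() for k in ('time_s','tcp_pos','tool_rot','force','finger_gap')})
for n in('top','side'):
    c=optics.capture(n);cv2.imwrite(f'pics/{n}0.png',c['color'][...,::-1]);np.savez(f'pics/{n}0.npz',**c)
    print(n,np.round(-c['R'].T@c['t']))
E
```

```text
{'time_s': 0.0, 'tcp_pos': [149.651, -657.716, 225.648], 'tool_rot': [0.703, -0.078, 0.703, 0.079], 'force': [0.255, 0.461, 0.533], 'finger_gap': 87.797}
top [ 393.   -6. 1391.]
side [397. 877. 828.]
```

View pics/top0.png

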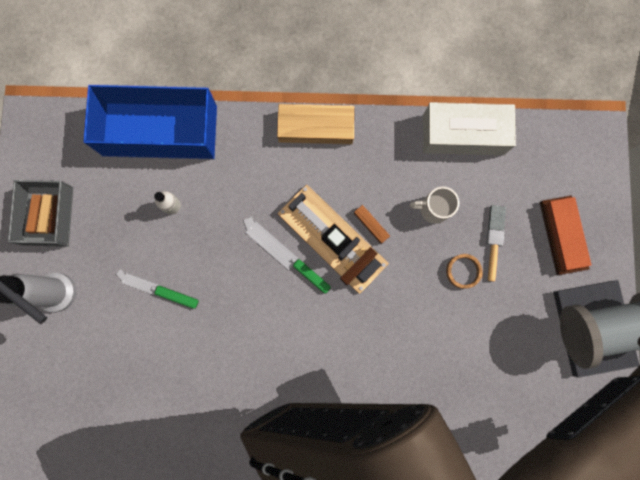

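View pics/side0.png

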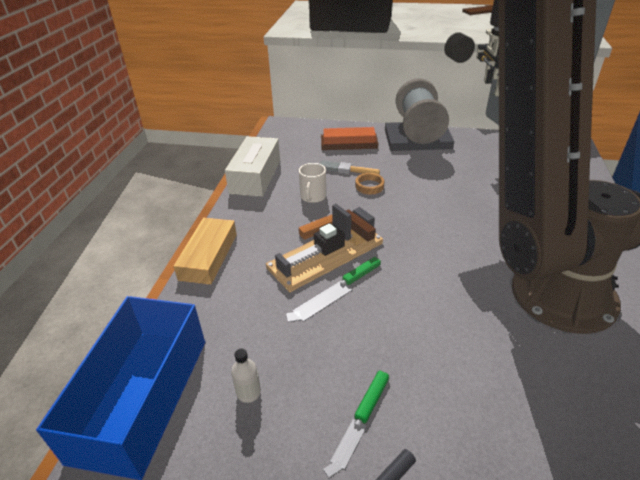

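The top view shows the clamp with its end stop near (297,203), the white release near (337,237) and the fixed jaw near (370,270). In the side view the release is near (328,231). Next I'll enlarge and measure.

```bash
cat > h.py <<'E'
import numpy as np,cv2
def ray(c,p,z):
    d=c['R'].T@np.linalg.inv(c['mtx'])@np.array([p[0],p[1],1.]);o=-c['R'].T@c['t'];return o+d*(z-o[2])/d[2]
def tri(c1,p1,c2,p2):
    P=[c['mtx']@np.c_[c['R'],c['t']] for c in(c1,c2)]
    X=cv2.triangulatePoints(P[0],P[1],np.array(p1,float),np.array(p2,float)).ravel();return X[:3]/X[3]
def proj(c,X):
    q=c['mtx']@(c['R']@np.array(X,float)+c['t']);return q[:2]/q[2]
def white(img,box):
    x0,y0,x1,y1=box;g=img[y0:y1,x0:x1].astype(int);m=((g.min(2)>165)&(np.ptp(g,axis=2)<40)).astype('uint8')
    n,l,s,ce=cv2.connectedComponentsWithStats(m);i=1+s[1:,4].argmax();return ce[i]+[x0,y0],s[i]
E
python3 - <<'E'
from h import *
T=dict(np.load('pics/top0.npz'));S=dict(np.load('pics/side0.npz'))
pt,st=white(T['color'],(322,222,355,256));ps,ss=white(S['color'],(316,222,342,244))
print(pt,st,ps,ss,ray(T,pt,86),ray(S,ps,86),tri(T,pt,S,ps))
# board by colour, top
h=cv2.cvtColor(T['color'],cv2.COLOR_RGB2HSV);m=cv2.inRange(h,(8,60,120),(25,255,255));m[:180]=0;m[300:]=0;m[:,:270]=0;m[:,395:]=0
cs=max(cv2.findContours(m,0,2)[0],key=cv2.contourArea)
pp=np.vstack(cv2.findContours(m,0,2)[0]) ;r=cv2.minAreaRect(np.array([ray(T,p[0],18)[:2] for p in pp],np.float32));print(r,cv2.boxPoints(r))
a=cv2.resize(T['color'][175:305,265:405],None,fx=4,fy=4,interpolation=2)
b=cv2.resize(S['color'][190:300,255:395],None,fx=4,fy=4,interpolation=2)
cv2.imwrite('pics/ca.png',a[...,::-1]);cv2.imwrite('pics/cb.png',b[...,::-1])
E
```

```text
[336.  236.5] [  7   7  15  16 142] [327.5049505  228.54455446] [  4   2  16  10 101] [569.18435975 -56.47273183  86.        ] [569.92612351 -55.73846187  86.        ] [569.62510303 -56.469624    85.38916819]
((597.5007934570312, -71.16421508789062), (302.3900451660156, 174.5559844970703), 46.720096588134766) [[ 430.30753  -121.401634]
 [ 557.3866   -241.07077 ]
 [ 764.6941    -20.926796]
 [ 637.615      98.74234 ]]
```

View pics/ca.png

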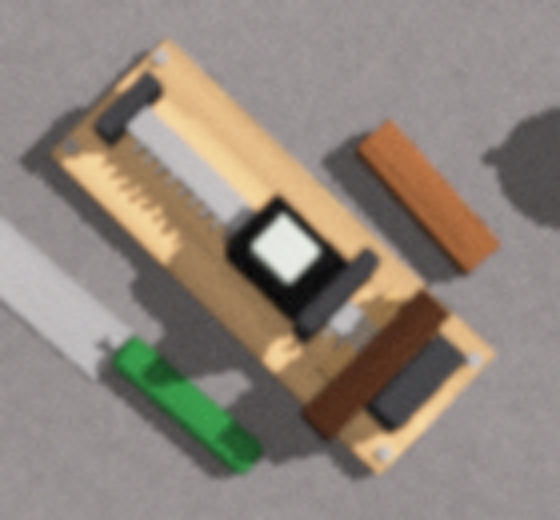

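View pics/cb.png

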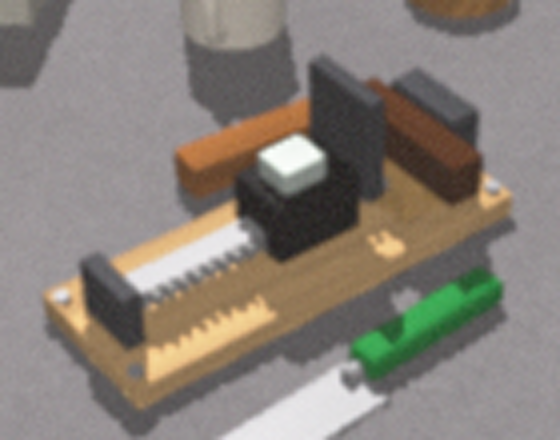

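```bash
python3 - <<'E'
from h import *
from plant import state
from scipy.spatial.transform import Rotation as Ro
T=dict(np.load('pics/top0.npz'));S=dict(np.load('pics/side0.npz'))
f=lambda a:(265+a[0]/4,175+a[1]/4)
c=[ray(T,f(p),18)[:2] for p in((168,40),(52,155),(380,475),(495,352))];print(np.round(c))
d1=c[0]-c[3];d2=c[1]-c[2];print(np.linalg.norm(d1),np.linalg.norm(d2),[np.degrees(np.arctan2(*d[::-1])) for d in(d1,d2)])
u=(d1+d2);u/=np.linalg.norm(u);n=np.array([-u[1],u[0]]);B=np.array([569.5,-56.2])
mid=np.mean(c,0);O=mid+12*u;print('u',u,'origin',O,'button along/across',(B-O)@u,(B-O)@n)
q=state()['tool_rot'];R=Ro.from_quat([*q[1:],q[0]]).as_matrix();print(np.round(R,3))
yaw=np.degrees(np.arctan2(R[1,2],R[0,2]));print('z yaw',yaw,'bar',np.degrees(np.arctan2(u[1],u[0])))
print('grinder top tri',tri(T,(600,335),S,(425,115)),ray(T,(565,330),0),ray(T,(565,330),200),'shadow',[ray(T,p,0) for p in((495,340),(560,295))])
E
```

```text
[[ 713.   20.]
 [ 635.   94.]
 [ 431. -123.]
 [ 512. -197.]]
295.76389317754655 297.5996625692316 [np.float64(47.12161830618379), np.float64(46.842762328240255)]
u [0.68223116 0.73113654] origin [581.17227504 -42.9571099 ] button along/across -17.645550624214312 -0.5006855497956358
[[-0.    -0.222  0.975]
 [ 0.001  0.975  0.222]
 [-1.     0.001 -0.   ]]
z yaw 12.818089482023478 bar 46.981758949061316
grinder top tri [ 343.76196732 -688.60678144  112.09796564] [ 349.91627378 -657.75566629    0.        ] [ 356.15717624 -564.09352174  200.        ] shadow [array([ 320.56452786, -475.21978476,    0.        ]), array([ 439.99404235, -647.94349451,    0.        ])]
```

Measured: bar yaw about 47°, gap about 57 mm and release at (569.5, −56.2). I'll set off towards it with the fingers shut.

```bash
python3 -m jog '[{"fingers":0,"dp":[0,0.033,0.036],"roll":-4},{"fingers":0,"dp":[0,0.066,0.072],"roll":-8},{"fingers":0,"dp":[0,0.099,0.108],"roll":-12},{"fingers":0,"dp":[0,0.132,0.144],"roll":-16},{"fingers":0,"dp":[0,0.165,0.18],"roll":-20},{"fingers":0,"dp":[0,0.198,0.216],"roll":-24},{"fingers":0,"dp":[0,0.231,0.252],"roll":-29},{"fingers":0,"dp":[0,0.264,0.288],"roll":-34}]' 
cat >> h.py <<'E'
from scipy.spatial.transform import Rotation as Ro
def go(target,yaw=47.0):
    from plant import state
    s=state();q=s['tool_rot'];R=Ro.from_quat([*q[1:],q[0]]).as_matrix()
    print('t',s['time_s'],'p',np.round(s['tcp_pos'],1),'F',np.round(s['force'],1),'gap',s['finger_gap'])
    print('dp mm',np.round(R.T@(np.array(target)-s['tcp_pos']),1),'roll',np.degrees(np.arctan2(R[1,2],R[0,2]))-yaw, 'down',np.round(R[2,0],4))
E
python3 -c "
from h import *;go([569.5,-56.2,140])"
```

```text
time_s: 0.9
tcp_pos: [372.5, -334.6, 226.0]
tool_rot: [0.649, -0.282, 0.648, 0.283]
force: [1.3, -1.1, -0.1]
finger_gap: 29.2
t 0.9 p [ 372.5 -334.6  226. ] F [ 1.3 -1.1 -0.1] gap 29.194925589142994
dp mm [ 86.4  45.6 337.9] roll 0.017794662157875507 down -1.0
```

```bash
python3 -m jog '[{"fingers":0,"dp":[0,0.0065,0.048],"roll":0},{"fingers":0,"dp":[0,0.013,0.097],"roll":0},{"fingers":0,"dp":[0,0.02,0.145],"roll":0},{"fingers":0,"dp":[0,0.026,0.193],"roll":0},{"fingers":0,"dp":[0,0.033,0.242],"roll":0},{"fingers":0,"dp":[0,0.039,0.29],"roll":0},{"fingers":0,"dp":[0,0.0455,0.338],"roll":0},{"fingers":0,"dp":[0.05,0.0455,0.338],"roll":0}]' 
python3 - <<'E'
from h import *
go([569.5,-56.2,96])
from plant import optics
c=optics.capture('side');cv2.imwrite('pics/s1.png',cv2.resize(c['color'][130:300,240:410],None,fx=3.5,fy=3.5)[...,::-1])
E
```

```text
time_s: 1.7
tcp_pos: [577.1, -51.9, 181.3]
tool_rot: [0.652, -0.285, 0.643, 0.283]
force: [0.6, 0.1, -1.2]
finger_gap: -0.1
t 1.7 p [577.1 -51.9 181.3] F [ 0.6  0.1 -1.2] gap -0.0669555702534335
dp mm [85.2  3.3 -9.1] roll 0.3213458241273699 down -0.9999
```

View pics/s1.png

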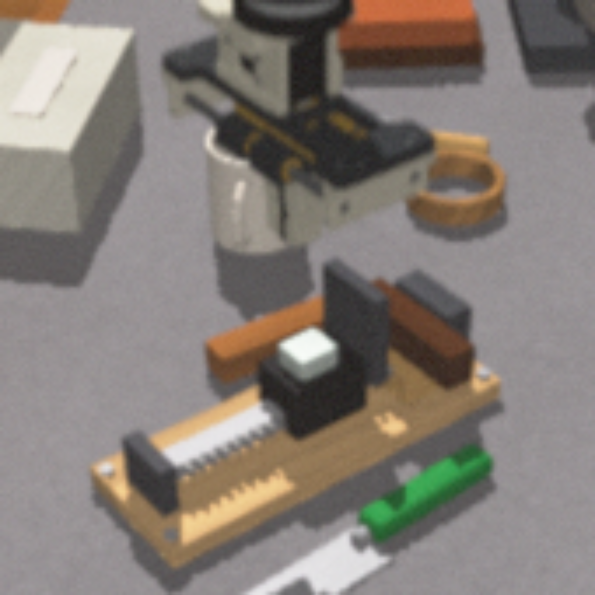

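The fingertips hang above the clamp near crop (293,235), with the button below at (308,352). Now I'll descend, re-measuring before I press.

```bash
python3 -m jog '[{"fingers":0,"dp":[0.02,0.003,-0.009],"roll":0},{"fingers":0,"dp":[0.05,0.003,-0.009],"roll":0},{"fingers":0,"dp":[0.085,0.003,-0.009],"roll":0},{"fingers":0,"dp":[0.085,0.003,-0.009],"roll":0},{"fingers":0,"dp":[0.085,0.003,-0.009],"roll":0}]' 
python3 - <<'E'
from h import *
go([569.5,-56.2,75])
from plant import optics
o=[]
for n,b in(('top',(265,175,405,305)),('side',(255,170,395,300))):
    c=optics.capture(n)['color'];o.append(cv2.resize(c[b[1]:b[3],b[0]:b[2]],(400,370)))
cv2.imwrite('pics/d1.png',np.hstack(o)[...,::-1])
E
```

```text
time_s: 2.25
tcp_pos: [558.9, -58.2, 84.1]
tool_rot: [0.646, -0.281, 0.651, 0.284]
force: [-0.2, -0.0, -0.2]
finger_gap: 0.6
t 2.25 p [558.9 -58.2  84.1] F [-0.2 -0.  -0.2] gap 0.5821993775238983
dp mm [ 9.  -6.5  8.8] roll 0.10691284968436321 down -1.0
```

View pics/d1.png

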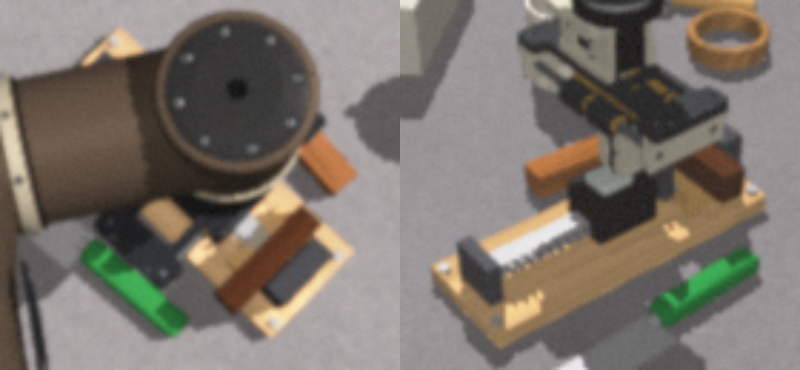

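```bash
python3 -m jog '[{"fingers":0,"dp":[-0.012,0,0],"roll":0},{"fingers":0,"dp":[-0.012,0,0],"roll":0},{"fingers":0,"dp":[-0.012,0,0],"roll":0},{"fingers":0,"dp":[-0.012,0,0],"roll":0}]' 
python3 - <<'E'
from h import *
go([569.5,-56.2,96])
from plant import state,optics
c=optics.capture('side');go([569.5,-56.2,96])
E
```

```text
time_s: 2.75
tcp_pos: [560.2, -57.9, 97.9]
tool_rot: [0.647, -0.281, 0.649, 0.284]
force: [0.4, -0.5, -0.1]
finger_gap: 0.3
t 2.75 p [560.2 -57.9  97.9] F [ 0.4 -0.5 -0.1] gap 0.27524171632057726
dp mm [ 1.9 -5.7  7.5] roll 0.10941932165226831 down -1.0
t 2.8 p [560.  -57.9  97.6] F [-0.7  0.  -0. ] gap 0.20507285378463724
dp mm [ 1.6 -5.8  7.7] roll 0.11335786874840181 down -1.0
```

```bash
python3 -m jog '[{"fingers":0,"dp":[0,-0.003,0.004],"roll":0},{"fingers":0,"dp":[0,-0.006,0.0075],"roll":0},{"fingers":0,"dp":[0,-0.006,0.0075],"roll":0},{"fingers":0,"dp":[0.008,-0.006,0.0075],"roll":0},{"fingers":0,"dp":[0.008,-0.006,0.0075],"roll":0},{"fingers":0,"dp":[0.008,-0.006,0.0075],"roll":0}]' 
python3 - <<'E'
from h import *
go([569.5,-56.2,75])
E
```

```text
time_s: 3.4
tcp_pos: [569.1, -56.5, 89.0]
tool_rot: [0.647, -0.281, 0.65, 0.284]
force: [0.5, -0.6, 0.5]
finger_gap: 0.5
t 3.4 p [569.1 -56.5  89. ] F [ 0.5 -0.6  0.5] gap 0.4940724055690559
dp mm [14.  -0.2  0.6] roll 0.10894951689483179 down -1.0
```

```bash
python3 -m jog '[{"fingers":0,"dp":[0.003,0,0],"roll":0},{"fingers":0,"dp":[0.006,0,0],"roll":0},{"fingers":0,"dp":[0.009,0,0],"roll":0},{"fingers":0,"dp":[0.011,0,0],"roll":0},{"fingers":0,"dp":[0.011,0,0],"roll":0}]' 
python3 - <<'E'
from h import *
go([569.5,-56.2,75])
E
```

```text
time_s: 3.9
tcp_pos: [568.9, -56.5, 77.8]
tool_rot: [0.647, -0.281, 0.65, 0.284]
force: [-1.0, 0.2, -0.4]
finger_gap: 0.5
t 3.9 p [568.9 -56.5  77.8] F [-1.   0.2 -0.4] gap 0.47878485771727886
dp mm [ 2.8 -0.2  0.7] roll 0.1120095238133274 down -1.0
```

```bash
python3 -m jog '[{"fingers":0,"dp":[0.002,0,0],"roll":0},{"fingers":0,"dp":[0.003,0,0],"roll":0},{"fingers":0,"dp":[0.004,0,0],"roll":0}]' 
python3 -c "
from h import *
go([569.5,-56.2,75])"
```

```text
time_s: 4.2
tcp_pos: [569.5, -56.6, 76.0]
tool_rot: [0.647, -0.282, 0.649, 0.284]
force: [-8.7, 1.9, 27.6]
finger_gap: 0.3
t 4.2 p [569.5 -56.6  76. ] F [-8.7  1.9 27.6] gap 0.3322319426498017
dp mm [1.  0.3 0.3] roll 0.1705757767234175 down -1.0
```

Stopped dead at z = 76.0 with 27 N, so the release is fully down. Next: up, over the plate, to its blank side.

```bash
python3 -m jog '[{"fingers":0,"dp":[-0.035,0,0],"roll":0},{"fingers":0,"dp":[-0.075,0,0],"roll":0},{"fingers":0,"dp":[-0.078,0,0],"roll":0},{"fingers":0,"dp":[-0.078,0,-0.035],"roll":0},{"fingers":0,"dp":[-0.078,0,-0.074],"roll":0},{"fingers":0,"dp":[-0.078,0,-0.074],"roll":0},{"fingers":0,"dp":[-0.078,0,-0.074],"roll":0},{"fingers":0,"dp":[-0.078,0,-0.074],"roll":0}]' 
python3 - <<'E'
from h import *
from plant import optics
u=np.array([.682,.731]);b=np.array([569.5,-56.2])-u*74
go([*b,102])
o=[]
for n,b in(('top',(265,175,405,305)),('side',(255,170,395,300))):
    c=optics.capture(n)['color'];o.append(cv2.resize(c[b[1]:b[3],b[0]:b[2]],(400,370)))
cv2.imwrite('pics/d2.png',np.hstack(o)[...,::-1])
E
```

```text
time_s: 5.0
tcp_pos: [520.1, -110.9, 154.1]
tool_rot: [0.647, -0.282, 0.649, 0.284]
force: [1.1, 0.4, 0.8]
finger_gap: 0.3
t 5.0 p [ 520.1 -110.9  154.1] F [1.1 0.4 0.8] gap 0.3043040954602881
dp mm [52.1  0.9 -0.3] roll 0.17105946007028194 down -1.0
```

View pics/d2.png

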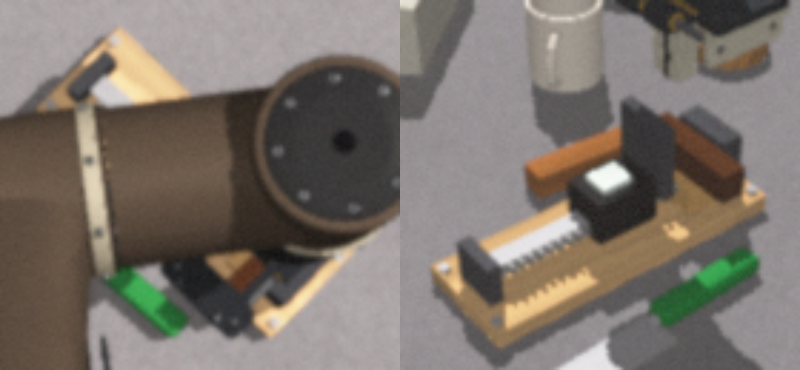

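The button now stands visibly lower, at (610,180) on the right. The plate hasn't moved and the finger is past it on the blank side. I'll lower to z of about 102.

```bash
python3 -m jog '[{"fingers":0,"dp":[0.03,0.001,0],"roll":0},{"fingers":0,"dp":[0.052,0.001,0],"roll":0},{"fingers":0,"dp":[0.052,0.001,0],"roll":0},{"fingers":0,"dp":[0.052,0.001,0],"roll":0}]' && python3 -m jog '[{"fingers":0,"dp":[0,0,0.005],"roll":0},{"fingers":0,"dp":[0,0,0.01],"roll":0},{"fingers":0,"dp":[0,0,0.015],"roll":0},{"fingers":0,"dp":[0,0,0.02],"roll":0},{"fingers":0,"dp":[0,0,0.025],"roll":0},{"fingers":0,"dp":[0,0,0.03],"roll":0}]'
python3 - <<'E'
from h import *
u=np.array([.682,.731]);b=np.array([569.5,-56.2])+u*(98-60)
go([*b,102])
E
```

```text
time_s: 5.5
tcp_pos: [519.6, -109.6, 102.0]
tool_rot: [0.646, -0.282, 0.649, 0.285]
force: [0.0, 1.0, 0.9]
finger_gap: 0.4
time_s: 6.1
tcp_pos: [540.0, -87.9, 102.6]
tool_rot: [0.646, -0.282, 0.65, 0.284]
force: [-2.8, -4.6, 2.9]
finger_gap: 0.2
t 6.1 p [540.  -87.9 102.6] F [-2.8 -4.6  2.9] gap 0.21954904127138877
dp mm [ 0.3 -0.4 81.3] roll 0.25921285524865567 down -1.0
```

Sliding at about 5 N. Keep pushing.

```bash
python3 -m jog '[{"fingers":0,"dp":[0,0,0.008],"roll":0},{"fingers":0,"dp":[0,0,0.016],"roll":0},{"fingers":0,"dp":[0,0,0.024],"roll":0},{"fingers":0,"dp":[0,0,0.032],"roll":0},{"fingers":0,"dp":[0,0,0.04],"roll":0},{"fingers":0,"dp":[0,0,0.048],"roll":0},{"fingers":0,"dp":[0,0,0.056],"roll":0},{"fingers":0,"dp":[0,0,0.064],"roll":0}]' && python3 -m jog '[{"fingers":0,"dp":[0,0,0.004],"roll":0},{"fingers":0,"dp":[0,0,0.008],"roll":0},{"fingers":0,"dp":[0,0,0.01],"roll":0}]'
python3 - <<'E'
from h import *
u=np.array([.682,.731]);b=np.array([569.5,-56.2])+u*(98-60)
go([*b,102])
E
```

```text
time_s: 6.9
tcp_pos: [583.3, -41.5, 102.7]
tool_rot: [0.646, -0.283, 0.65, 0.284]
force: [-0.6, -6.2, 1.1]
finger_gap: 0.5
time_s: 7.2
tcp_pos: [590.0, -34.3, 102.7]
tool_rot: [0.645, -0.283, 0.65, 0.284]
force: [-1.6, -4.9, -0.5]
finger_gap: 0.6
t 7.2 p [590.  -34.3 102.7] F [-1.6 -4.9 -0.5] gap 0.5639191184155461
dp mm [0.7 0.  8. ] roll 0.23598896186641838 down -1.0
```

```bash
python3 -m jog '[{"fingers":0,"dp":[0,0,0.003],"roll":0},{"fingers":0,"dp":[0,0,0.006],"roll":0},{"fingers":0,"dp":[0,0,0.008],"roll":0}]'; python3 -m jog '[{"fingers":0,"dp":[0,0,0.002],"roll":0},{"fingers":0,"dp":[0,0,0.004],"roll":0}]'
python3 - <<'E'
from h import *
u=np.array([.682,.731]);b=np.array([569.5,-56.2])+u*(98-60)
go([*b,102])
E
```

```text
time_s: 7.5
tcp_pos: [595.4, -28.7, 102.7]
tool_rot: [0.645, -0.283, 0.65, 0.284]
force: [-0.9, -5.1, 0.2]
finger_gap: 0.4
time_s: 7.7
tcp_pos: [596.7, -27.2, 102.7]
tool_rot: [0.644, -0.283, 0.652, 0.283]
force: [-7.8, -15.2, 6.1]
finger_gap: 0.7
t 7.7 p [596.7 -27.2 102.7] F [ -7.8 -15.2   6.1] gap 0.6978120152595051
dp mm [ 0.8  0.  -1.8] roll 0.21054706403845103 down -0.9999
```

```bash
python3 -m jog '[{"fingers":0,"dp":[0,0,0.002],"roll":0},{"fingers":0,"dp":[0,0,0.003],"roll":0},{"fingers":0,"dp":[0,0,0.003],"roll":0}]'; python3 -m jog '[{"fingers":0,"dp":[0,0,-0.01],"roll":0},{"fingers":0,"dp":[0,0,-0.02],"roll":0},{"fingers":0,"dp":[0,0,-0.02],"roll":0},{"fingers":0,"dp":[-0.04,0,-0.02],"roll":0},{"fingers":0,"dp":[-0.08,0,-0.02],"roll":0},{"fingers":0,"dp":[-0.12,0,-0.02],"roll":0},{"fingers":0,"dp":[-0.12,0,-0.06],"roll":0},{"fingers":0,"dp":[-0.12,0,-0.1],"roll":0}]'
python3 -m jog '[{"fingers":0,"dp":[0,0,-0.048],"roll":0},{"fingers":0,"dp":[0,0,-0.096],"roll":0},{"fingers":0,"dp":[0,0,-0.144],"roll":0},{"fingers":0,"dp":[0,0,-0.192],"roll":0},{"fingers":0,"dp":[0,0,-0.192],"roll":0},{"fingers":0,"dp":[0,0,-0.192],"roll":0}]'
python3 - <<'E'
from h import *
from plant import optics
go([569.5,-56.2,102])
o=[];C={}
for n,b in(('top',(265,175,405,305)),('side',(255,170,395,300))):
    C[n]=optics.capture(n);c=C[n]['color'];o.append(cv2.resize(c[b[1]:b[3],b[0]:b[2]],(400,370)))
cv2.imwrite('pics/d3.png',np.hstack(o)[...,::-1])
u=np.array([.682,.731]);B=np.array([569.5,-56.2,76]);B[:2]+=98*u
e=[int(v) for n in('top','side') for v in proj(C[n],B)];print(e)
ps,ss=white(C['side']['color'],(e[2]-16,e[3]-12,e[2]+16,e[3]+12));X=ray(C['side'],ps,76);print(ps,ss,X,(X-[569.5,-56.2,76])[:2]@u)
E
```

```text
time_s: 8.0
tcp_pos: [596.6, -27.2, 102.8]
tool_rot: [0.642, -0.283, 0.654, 0.283]
force: [-5.9, -13.0, 5.4]
finger_gap: 0.5
time_s: 8.8
tcp_pos: [531.2, -99.2, 225.6]
tool_rot: [0.643, -0.284, 0.652, 0.283]
force: [0.3, -0.7, -0.3]
finger_gap: 0.4
time_s: 9.4
tcp_pos: [400.8, -240.8, 228.4]
tool_rot: [0.644, -0.283, 0.652, 0.282]
force: [-0.1, 0.5, 0.2]
finger_gap: 0.4
t 9.4 p [ 400.8 -240.8  228.4] F [-0.1  0.5  0.2] gap 0.4467315731140862
dp mm [123.9   1.5 251.3] roll 0.1675772908187909 down -0.9999
[307, 209, 295, 247]
[294.28971963 247.64485981] [  8   8  15  11 107] [638.90698079  17.93092718  76.        ] 101.52526866972919
```

View pics/d3.png

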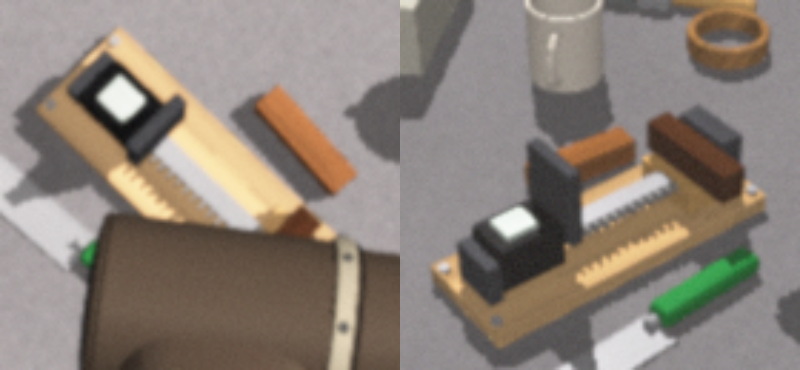

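The carriage rests against the end stop, with the button at (515,222) on the right and still down. The blank still stands at (695,155), the knives and spare blank haven't moved, and the hand is clear.

```bash
python3 -c "
from plant import order
print(order.finish_job())"
```

```text
the job is handed in; nothing more can be done
None
```

The clamp is open and I've handed the job in, at about 9.5 s on the robot's clock. With the fingers shut, I pressed the release straight down. I then lifted over the tall jaw and pushed it from the blank side until it stopped against the end stop.

- **Release:** it stopped hard at z = 76.0 mm with about 28 N. It looked lower in the images both before and after the push, so it stayed down.
- **Jaw:** it slid at about 5 N, then stopped. A further 3 mm push moved it no more, at about 15–17 N. From the side picture I worked out about 101 mm of travel, against 98 mm expected, which is within what the measurements can resolve. The picture shows the carriage against the end stop.
- **Surroundings:** in the last side picture the blank stands in place, and the nearby knife, spare blank, mug and tape look unmoved. I didn't look again at the second knife or the glue, and saw only part of the brush, but the hand never went near them.
- **Hand:** it finished clear, at a height of 228 mm with no force on it.
- **One slip:** on the first approach the hand was still moving when its pose was read. It ended about 10 mm off, at z = 84, just below the height of the raised button. The force read near zero and I corrected it before pressing.

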